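Span-calibrate the bench balance with its recessed button

TASK

Calibrate the bench balance: seat the large brass weight flat in the round recess of the pan and stack the small brass weight centred on top of it. Only when both are on and let go, draw the screwdriver out of its rack, reach its blade through the small round access hole in the grey control panel and gently press the recessed red button fully down, without ramming it. Keep the button down for three seconds or more and finish still holding it down with the screwdriver in the gripper; leave everything else on the table where it is.

Things in the scene. Friction and masses are not known exactly. Their poses are not given: they have to be found in the camera images.
- balance: Bench balance, 140 x 200 mm, 44 mm high, fixed. Origin under its centre on the table; x away from the robot at yaw 0, y left, z up. Left part (+y, white): the pan. Right part (-y, grey): control panel with display, keys (fixed) and access hole. Both tops are flat at z = 44 mm; a 16 mm level, 3 mm high, at x +54, y +86 mm.
- pan_seat (a point): Centre of the recess floor in the pan, at x = -6, y = +36, z = 52 mm of the balance. The pan is an 88 mm aluminium disc whose top is at z = 52 mm; on it stands a steel centring ring, 49 mm outside, about 36 mm inside diameter and 5 mm high, which forms the recess for the large weight. z up.
- access_hole (a point): Centre of the mouth of the access hole in the control panel's top, at x = -36, y = -59, z = 44 mm of the balance. The hole is round, 12 mm in diameter, straight down, z up. The unpressed button's top lies 14 mm below the mouth.
- cal_switch (a joint): Travel of the red recessed button in m: 0 released, 0.004 fully down (stop). It springs back when let go: about 1.4 N to start it, about 5 N to hold it fully down.
- button_top (a point): Centre of the red button's top face (10 mm in diameter), on the axis of the access hole; moves down with it.
- tool_rack: Dark grey sheet-steel screwdriver rack, base 80 x 140 mm, fixed. Origin on the table under the middle hole, z up. Top shelf 47 x 140 mm, upper face 100 mm above the table, carries the handle's lower end; second shelf at 48 mm. Three 10 mm holes in a row along y, 44 mm apart, go through both. A sheet back on the +x side reaches up to the top shelf.
- screwdriver: Blue screwdriver, 178 mm long, about 80 g, loose, upright in the rack's middle hole, handle up; raise it 95 mm or more to clear the rack. y axis: from blade to handle end; x axis along the rack's x at the start. Handle 24 mm across, 92 mm long; grips like a square bar with flats facing its x and z. Shaft 5 mm thick. The origin is on the handle's side, 12 mm off the axis: use the points.
- driver_tip (a point): End of the screwdriver's blade, on its axis (blade 5 mm wide, 2.4 mm thick), 86 mm below the handle's lower end.
- driver_handle (a point): Point on the screwdriver's axis in the middle of the handle, 134 mm above the blade's end; about 48 mm above the handle's lower end and 44 mm below its top. Good place to grip.
- weight_large: Large slotted brass weight, a disc 32 mm in diameter and 14 mm thick, 100 g, lying flat on the table to the left. Origin at the centre of its underside, z up.
- weight_small: Small slotted brass weight, a disc 25 mm in diameter and 12 mm thick, 50 g, lying flat on the table to the left. Origin at the centre of its underside, z up.
- inclinometer: Bystander: dip circle on a black T-foot, 142 x 196 mm and 129 mm tall, at the back right. Leave it.
- pocket_compass: Bystander: round black compass, 48 mm across, 12 mm high, front left of the balance.
- fuse_box: Bystander: small blue fuse box, 49 x 66 x 22 mm, behind the balance.
- bnc_adapter: Bystander: black adapter plug, 22 x 54 x 16 mm, front right of the balance.
Not all that is in view belongs to the job. There is more than one size of the screwdriver; the job needs the larger. What is shaped like the weight_large but orange is not meant.

How it is judged:
By the outcome, as a careful person would: the job done as asked, in the order asked, and still so for the second after the job is handed in, while the arm keeps its last pose, push and grip.
It also fails if it takes over 70 s, if anything falls off the work surface, if the arm or the gripper's body presses on something with over 40 N, if the wrist force passes 120 N, or if a joint passes its speed limit or range.

ROBOT

A 6-joint arm with a two-finger parallel gripper is mounted at the origin on a cart in front of the work surface, level with it; the furniture and walls round the work are solid. World frame = base frame: x ahead of the robot, y to its left, z up, the work surface at z = 0. Lengths are in m, angles in rad, forces in N, time in s.
With the tool pointing down it reaches from about 0.375 to 0.9 m from the base axis. Payload 3.1 kg.
Tool frame: the origin (TCP) lies at the very end of the fingers, on their centre line; the grasp point (between the pads) lies 19 mm behind it; z points along the fingers, y is the line along which they close (so a half turn about z gives the same grasp; the last joint's range is limited). The gripper opens to 87 mm and grips with 3 to 60 N. Pads are 19 mm wide; open, the fingers measure 117 mm over their backs; the gripper's body (75 mm by 190 mm) begins 51 mm behind the grasp point.
Start: joints at [1.03, 0.527, 1.433, -0, 1.181, -0.178], TCP at [0.222, 0.584, 0.223] pointing down, gripper open.
Joint ranges: [-3.08, 3.08], [-0.75, 2.2], [0.22, 2.44], [-1.43, 4.57], [0, 2.65], [-2.85, 2.85]. Speed limits (rad/s): [2.79, 2.79, 3.14, 3.14, 3.14, 3.14].

INTERFACE

Orientations are given as a unit quaternion [x, y, z, w].
In Python, from rig import status, viewer, robot gives the robot as it stands.
- The arm moves only by the tool arm_command, never from a script. Its arguments are lists of equal length, an entry for each row: "delta_rot": the turn, a rotation vector about the tool's x, y, z in degrees, a list of three; "delta_pos": the shift along the tool's x, y, z in m, a list of three; "gripper": the closure, from -1 (fully open) to 1 (shut). In form: {"delta_rot": [[rx, ry, rz], ...], "delta_pos": [[dx, dy, dz], ...], "gripper": [gripper, ...]}. A call has 1 to 12 rows; each row is the pose to reach, as a shift and turn from the pose commanded when the call began, along the tool's axes at that moment; what a row does not reach only later rows make up. A row lasts 1/12 s, in which the tool goes at most 41.7 mm and 7.16 degrees, less where a joint would pass 70% of its speed; a pose out of reach is approached as far as the arm can. A call with a gripper value outside its range is refused whole. The fingers move at their own pace and stop on an object; "grip_force" is the grip in N (left out, the last holds). Time passes only in rows, so rows that repeat a pose let the fingers close. It gives the time, the measured TCP pose, the force, the opening and the grip force at its end, in the units of the state.
- status.get_obs(): the state, without advancing time (a new reading comes with each control period).
- viewer.camera(name): name is "side" or "top"; returns a dict with "pixels" (480x640x3 uint8, blue, green, red), "fx", "fy", "cx", "cy" (pixels), "pose" (4x4, takes a point from camera to world coordinates). Camera axes: x right, y down, z forward; pixel columns grow to the right and rows downward; lengths in m; the calibration is good to about 2 mm. A picture is of the moment at which its call begins. There is no depth.
- robot.hand_in(): hands the job in; it is judged then, once.
The state is a dict: "time": time; "q": joint angles; "joint_velocities": joint speeds; "joint_torque": joint torques, N m; "position": TCP position; "tool_rot": TCP orientation; "ft_force": force on the tool from outside, world axes, zero at the start; "moment": the same for the moment, N m; "grip_width": finger opening in m; "grip_force": force on a finger pad.
Only numpy, scipy, OpenCV 4.12 (cv2) and the standard library are available. Lean on these libraries where they do the work, as an engineer would, in place of code of your own. Each camera call takes 0.05 s, during which the arm holds its last target. There are 200 camera calls.

## Working session

There is one attempt and no reset: what is moved stays moved. The work goes in short steps, Python scripts to look and compute and a tool call to move; the robot and the scene stay as the last step left them, time stands still between calls to the robot, and variables do not carry over. Pictures are saved under pics/ and viewed, at most 10 in all, crops included, and the job is handed in when it is done.

Besides the shell and the picture viewer there is one more tool, called after "Request:" as name(argument=value, ...) on one line, values as JSON. arm_command: Moves the arm, as the interface text tells. Its arguments: {"type":"object","properties":{"delta_rot":{"type":"array","items":{"type":"array","items":{"type":"number"}}},"delta_pos":{"type":"array","items":{"type":"array","items":{"type":"number"}}},"gripper":{"type":"array","items":{"type":"number"}},"grip_force":{"type":"number"}},"required":["delta_rot","delta_pos","gripper"]}

```bash
mkdir -p pics
cat > h.py <<'E'
import numpy as np, cv2, pickle
from scipy.spatial.transform import Rotation as R
from rig import status, viewer, robot
def snap(n):
    c=viewer.camera(n); pickle.dump(c,open(f'{n}.pkl','wb')); return c
def load(n): return pickle.load(open(f'{n}.pkl','rb'))
def px2w(c,u,v,z):
    d=np.array([(u-c['cx'])/c['fx'],(v-c['cy'])/c['fy'],1.]); P=np.array(c['pose']); d=P[:3,:3]@d; o=P[:3,3]
    return o+d*(z-o[2])/d[2]
def w2px(c,p):
    P=np.array(c['pose']); q=P[:3,:3].T@(np.array(p)-P[:3,3]); return c['cx']+c['fx']*q[0]/q[2], c['cy']+c['fy']*q[1]/q[2]
def dpos(target):
    s=status.get_obs(); return R.from_quat(s['tool_rot']).inv().apply(np.array(target)-s['position'])
E
python3 - <<'E'
from h import *
for n in('top','side'):
    c=snap(n); cv2.imwrite(f'pics/{n}0.png',cv2.resize(np.array(c['pixels']),(800,600),interpolation=cv2.INTER_CUBIC)); print(n,c['fx'],c['cx'],c['cy'],np.round(c['pose'],3).tolist())
s=status.get_obs();print({k:np.round(v,3).tolist() for k,v in s.items()})
print(R.from_quat(s['tool_rot']).as_matrix().round(3))
E
```

```text
top 437.11768035688755 315.7812856452175 232.1548345805266 [[-0.092, -0.967, 0.239, 0.285], [-0.996, 0.091, -0.017, 0.003], [-0.005, -0.24, -0.971, 1.205], [0.0, 0.0, 0.0, 1.0]]
side 491.0645482584586 317.74612450370034 238.86532968543162 [[-0.973, -0.123, 0.196, 0.322], [-0.23, 0.437, -0.87, 0.879], [0.022, -0.891, -0.453, 0.576], [0.0, 0.0, 0.0, 1.0]]
{'time': 0.1, 'q': [1.029, 0.528, 1.434, -0.0, 1.181, -0.178], 'joint_velocities': [0.002, -0.001, -0.004, -0.0, 0.001, 0.001], 'joint_torque': [0.001, -44.098, -17.715, 0.064, 0.053, -0.0], 'position': [0.221, 0.584, 0.222], 'tool_rot': [0.18, 0.984, -0.001, -0.0], 'ft_force': [-0.899, -0.381, 0.858], 'moment': [-0.018, 0.03, 0.013], 'grip_force': 0.0, 'grip_width': 0.087}
[[-0.935  0.355 -0.001]
 [ 0.355  0.935 -0.002]
 [ 0.    -0.002 -1.   ]]
```

View pics/top0.png

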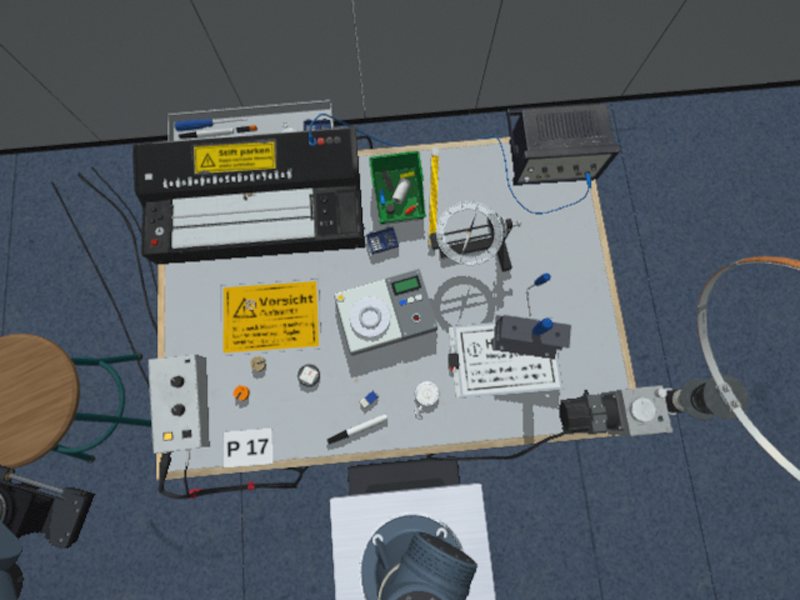

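View pics/side0.png

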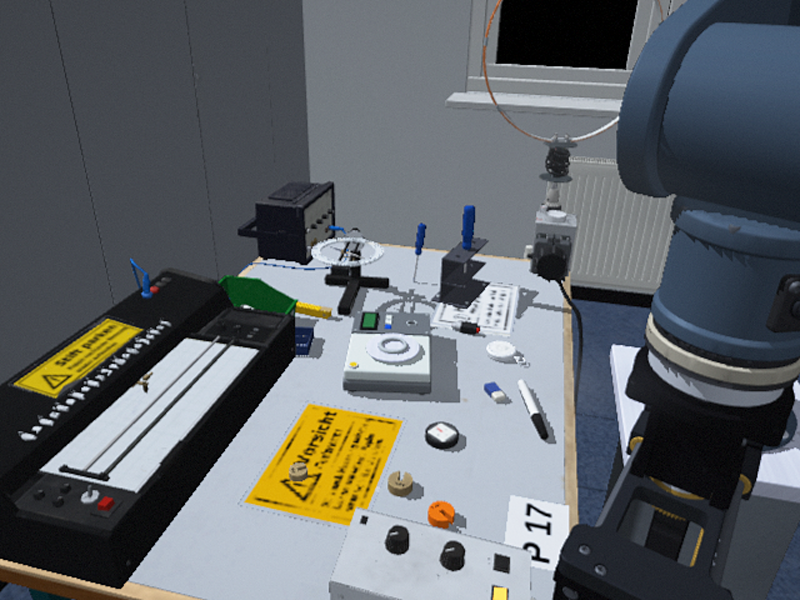

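The top view shows the large weight at about (258,363), the small one on the yellow sign at about (245,312), the balance at (385,312), and the rack at (532,335), in 800-px coordinates. I'll enlarge crops of these.

Run:
```python
from h import *
def crop(c,x,y,w,h,k): return cv2.resize(np.array(c['pixels'])[y:y+h,x:x+w],None,fx=k,fy=k,interpolation=cv2.INTER_CUBIC)
t=load('top');s=load('side')
a=crop(t,172,225,66,100,6)   # 396x600 
b=crop(s,210,350,160,80,5) 
A=np.zeros((600,800,3),np.uint8);A[:600,:396]=a;A[:300,400:]=crop(s,225,358,80,60,5);A[300:,400:]=crop(s,275,260,80,60,5)
cv2.imwrite('pics/c1.png',A)
B=np.zeros((600,800,3),np.uint8);B[:600,:400]=cv2.resize(crop(t,260,205,100,100,4),(400,400))if 0 else 0
B[:400,:400]=crop(t,262,210,100,100,4);B[:400,400:]=crop(t,380,210,100,100,4)
cv2.imwrite('pics/c2.png',B[:400])
```

```text
(no output)
```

View pics/c1.png

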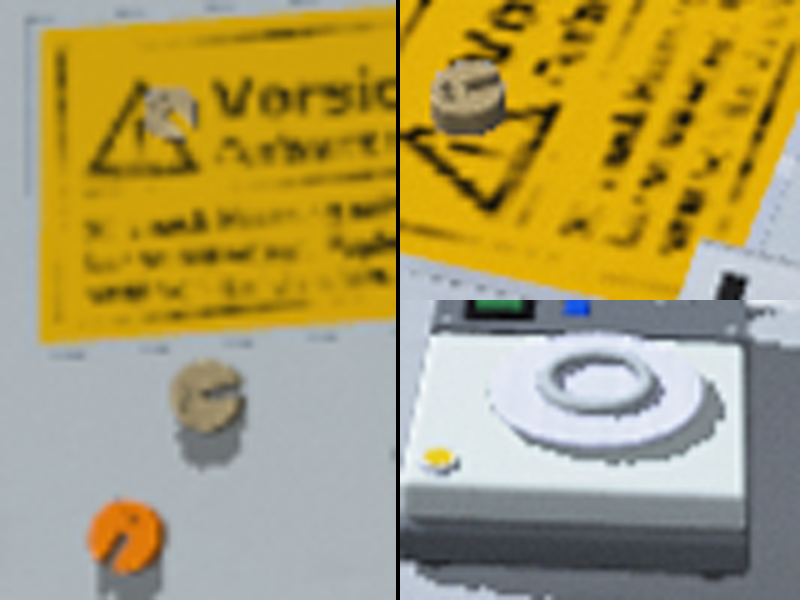

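View pics/c2.png

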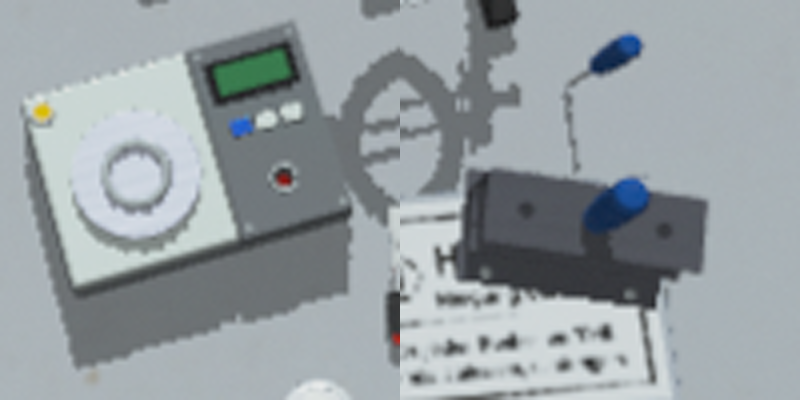

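```bash
cat >> h.py <<'E'
def cp(u,v,k,x,y): return (u+.5)/k-.5+x,(v+.5)/k-.5+y
E
python3 - <<'E'
from h import *
t=load('top');s=load('side')
def T(u,v,k,x,y,z,c=t): return px2w(c,*cp(u,v,k,x,y),z)
P=lambda n,p:print(n,np.round(p,4))
P('large top',T(207,397,6,172,225,.014)); P('small top',T(171,112,6,172,225,.012))
P('small side',T(467,83,5,225-80,358,.012,s)); 
b=(4,262,210)
ring=T(137,176,*b,.057);P('ring',ring);lev=T(42,112,*b,.047);hole=T(285,178,*b,.044);P('lev',lev);P('hole',hole)
P('ring side',T(600-400,379-300,5,275,260,.057,s)); P('lev side',T(438-400,457-300,5,275,260,.047,s))
# fit yaw from model
M=np.array([[-6,36],[54,86],[-36,-59]])/1e3;W=np.array([ring[:2],lev[:2],hole[:2]])
m=M-M.mean(0);w=W-W.mean(0);H=m.T@w;yaw=np.arctan2(H[0,1]-H[1,0],H[0,0]+H[1,1]);c_,s_=np.cos(yaw),np.sin(yaw);r=np.array([[c_,-s_],[s_,c_]])
print('bal yaw',np.degrees(yaw));o=W.mean(0)-r@M.mean(0);print('org',o,'res',W-(o+M@r.T));print('model pts',o+M@r.T)
q=(4,380,210)
l=T(127,210,*q,.1);rr=T(264,231,*q,.1);P('L',l);P('R',rr);print('dist',np.linalg.norm(l-rr),'mid',(l+rr)/2,'yaw',np.degrees(np.arctan2(-(l-rr)[0],(l-rr)[1])))
P('handle top',T(231,191,*q,.192))
E
```

```text
large top [0.4427 0.2945 0.014 ]
small top [0.5773 0.3075 0.012 ]
small side [0.5791 0.3074 0.012 ]
ring [0.5138 0.0414 0.057 ]
lev [0.566  0.1025 0.047 ]
hole [ 0.5057 -0.0577  0.044 ]
ring side [0.5149 0.0445 0.057 ]
lev side [0.566  0.1025 0.047 ]
bal yaw 11.334301305219165
org [0.52868932 0.00735962] res [[-0.00195051 -0.00010309]
 [ 0.00127916  0.00020771]
 [ 0.00067135 -0.00010462]]
model pts [[ 0.51573114  0.04147832]
 [ 0.56473431  0.10229517]
 [ 0.50498688 -0.05756491]]
L [ 0.4555 -0.2526  0.1   ]
R [ 0.434  -0.3374  0.1   ]
dist 0.08759132424408857 mid [ 0.4447403  -0.29500361  0.1       ] yaw -14.259967752223444
handle top [ 0.4468 -0.2937  0.192 ]
```

The crops show the pan ring at (137,177), the access hole at (285,178) and the rack's outer holes 88 mm apart as specified, so the measurements are consistent. Next I'll go above the large weight.

Run:
```python
from h import *
print(dpos([.4427,.2945,.10]).round(4), dpos([.4427,.2945,.0075]).round(4))
```

```text
[-0.3095 -0.1917  0.1219] [-0.3096 -0.1915  0.2144]
```

Request:
arm_command(delta_rot=[[0, 0, 0], [0, 0, 0], [0, 0, 0], [0, 0, 0], [0, 0, 0], [0, 0, 0], [0, 0, 0], [0, 0, 0], [0, 0, 0], [0, 0, 0], [0, 0, 0], [0, 0, 0]], delta_pos=[[-0.03, -0.018, 0.01], [-0.062, -0.038, 0.02], [-0.093, -0.058, 0.03], [-0.124, -0.077, 0.05], [-0.155, -0.096, 0.06], [-0.186, -0.115, 0.07], [-0.217, -0.134, 0.085], [-0.248, -0.153, 0.1], [-0.28, -0.173, 0.11], [-0.3096, -0.1915, 0.122], [-0.3096, -0.1915, 0.122], [-0.3096, -0.1915, 0.122]], gripper=[-1, -1, -1, -1, -1, -1, -1, -1, -1, -1, -1, -1])

```text
time: 1.1
position: [0.4439, 0.2937, 0.0996]
tool_rot: [0.183, 0.983, -0.0, -0.001]
ft_force: [-0.5, 0.2, -0.1]
grip_width: 0.0873
grip_force: 0.0
```

Run:
```python
from h import *
print(status.get_obs()['q'],dpos([.4427,.2945,.0075]).round(4))
print(R.from_quat(status.get_obs()['tool_rot']).as_matrix().round(3))
```

```text
[ 3.74312472e-01  5.88071217e-01  1.77176066e+00  2.87928236e-04
  7.83928776e-01 -8.29525372e-01] [0.0012 0.0005 0.0921]
[[-0.933  0.359 -0.002]
 [ 0.359  0.933 -0.001]
 [ 0.002 -0.001 -1.   ]]
```

Request:
arm_command(delta_rot=[[0, 0, 0], [0, 0, 0], [0, 0, 0], [0, 0, 0], [0, 0, 0], [0, 0, 0], [0, 0, 0], [0, 0, 0], [0, 0, 0], [0, 0, 0], [0, 0, 0]], delta_pos=[[0, 0, 0.035], [0, 0, 0.07], [0, 0, 0.087], [0, 0, 0.092], [0, 0, 0.092], [0, 0, 0.092], [0, 0, 0.092], [0, 0, 0.092], [0, 0, 0.092], [0, 0, 0.092], [0, 0, 0.092]], gripper=[-0.5, -0.3, -0.1, 0.1, 0.3, 0.5, 0.6, 0.6, 0.6, 0.6, 0.6], grip_force=20)

```text
time: 2.02
position: [0.4439, 0.2957, 0.0096]
tool_rot: [0.181, 0.984, 0.001, 0.001]
ft_force: [-1.1, 0.9, 5.7]
grip_width: 0.0302
grip_force: 20.0
```

Run:
```python
from h import *
print(dpos([.5147,.0425,.10]).round(4))
```

```text
[-0.1562 -0.2114 -0.0905]
```

Request:
arm_command(delta_rot=[[0, 0, 0], [0, 0, 0], [0, 0, 0], [0, 0, 0], [0, 0, 0]], delta_pos=[[0, 0, -0.02], [0, 0, -0.05], [0, 0, -0.08], [0, 0, -0.09], [0, 0, -0.09]], gripper=[0.6, 0.6, 0.6, 0.6, 0.6])

```text
time: 2.43
position: [0.4451, 0.2961, 0.1011]
tool_rot: [0.18, 0.984, 0.002, 0.003]
ft_force: [0.6, -0.1, -1.0]
grip_width: 0.0301
grip_force: 20.0
```

Run:
```python
from h import *
o=status.get_obs();print(o['position'],o['grip_width'],o['ft_force'],dpos([.5147,.0425,.10]).round(4))
A=np.zeros((400,800,3),np.uint8)
for i,n in enumerate(('top','side')):
    c=snap(n);u,v=w2px(c,o['position']);u,v=int(u),int(v);p=np.array(c['pixels'])[max(0,v-33):max(0,v-33)+66,max(0,u-33):max(0,u-33)+66]
    print(n,u-33,v-33);A[:p.shape[0]*6,400*i:400*i+p.shape[1]*6]=cv2.resize(p,None,fx=6,fy=6,interpolation=cv2.INTER_CUBIC)
cv2.imwrite('pics/g1.png',A)
```

```text
[0.44506667 0.29609767 0.10111121] 0.03013902354457502 [ 0.58101953 -0.111523   -1.02868871] [-0.1551 -0.2124  0.0009]
top 163 253
side 287 306
```

View pics/g1.png

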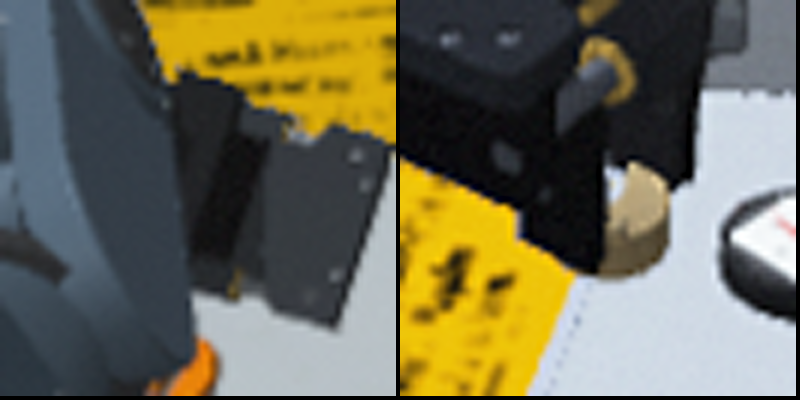

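Run:
```python
from h import *
c=load('side');o=status.get_obs();p=np.array(o['position']);Rm=R.from_quat(o['tool_rot']).as_matrix()
th=np.linspace(0,6.283,100)
for a in(0,.005,.01,.015):
  for zb in (-.0085,.0055):
    q=np.array([w2px(c,p+Rm[:,0]*a+[.016*np.cos(t),.016*np.sin(t),zb]) for t in th]);q=(q-[287,306]+.5)*6-.5
    print(a,zb,'right',q[:,0].max()+400,'bottom',q[:,1].max(),'top',q[:,1].min())
```

```text
0 -0.0085 right 675.6350587103159 bottom 281.81219115976876 top 200.58269543927565
0 0.0055 right 677.5981876503474 bottom 237.45849319946535 top 157.214713506605
0.005 -0.0085 right 692.1997869116681 bottom 289.51062193478856 top 207.73204607838238
0.005 0.0055 right 694.3109244835525 bottom 245.07426538285665 top 164.28311693010323
0.01 -0.0085 right 708.8736238955707 bottom 297.2607474393458 top 214.92760627561688
0.01 0.0055 right 711.13468855304 bottom 252.74162417667537 top 171.39759090407108
0.015 -0.0085 right 725.657651242984 bottom 305.06309012036104 top 222.16982549412626
0.015 0.0055 right 728.0721199513403 bottom 260.4610955069646 top 178.55858732021352
```

The side view shows the weight held level at about (640,220). It's within 2 mm of centred, and its bottom is about 8 mm below the TCP. Next is the pan.

Request:
arm_command(delta_rot=[[0, 0, 0], [0, 0, 0], [0, 0, 0], [0, 0, 0], [0, 0, 0], [0, 0, 0], [0, 0, 0], [0, 0, 0], [0, 0, 0], [0, 0, 0], [0, 0, 0], [0, 0, 0]], delta_pos=[[-0.012, -0.017, 0], [-0.03, -0.042, 0], [-0.05, -0.068, 0], [-0.07, -0.095, 0], [-0.09, -0.122, 0], [-0.11, -0.15, 0], [-0.13, -0.177, 0], [-0.145, -0.2, 0], [-0.155, -0.2124, 0], [-0.155, -0.2124, 0], [-0.155, -0.2124, 0], [-0.155, -0.2124, 0]], gripper=[0.6, 0.6, 0.6, 0.6, 0.6, 0.6, 0.6, 0.6, 0.6, 0.6, 0.6, 0.6])

```text
time: 3.53
position: [0.5112, 0.0425, 0.0972]
tool_rot: [0.18, 0.984, 0.0, -0.002]
ft_force: [-0.1, -0.4, 0.3]
grip_width: 0.03
grip_force: 20.0
```

Run:
```python
from h import *
o=status.get_obs();print(o['position'],o['grip_width'],o['ft_force'],dpos([.5143,.0420,.075]).round(4))
print(R.from_quat(o['tool_rot']).as_matrix().round(3))
```

```text
[0.5112198  0.04253095 0.09721756] 0.02996647521006951 [-0.07178934 -0.36753244  0.2556519 ] [-0.0032  0.0006  0.0222]
[[-0.935  0.355 -0.004]
 [ 0.355  0.935  0.001]
 [ 0.004 -0.001 -1.   ]]
```

Request:
arm_command(delta_rot=[[0, 0, 0], [0, 0, 0], [0, 0, 0], [0, 0, 0], [0, 0, 0]], delta_pos=[[-0.003, 0.0005, 0.012], [-0.003, 0.0005, 0.022], [-0.003, 0.0005, 0.025], [-0.003, 0.0005, 0.025], [-0.003, 0.0005, 0.025]], gripper=[0.6, 0.6, 0.6, 0.6, 0.6])

```text
time: 3.95
position: [0.5152, 0.0418, 0.0729]
tool_rot: [0.18, 0.984, -0.0, -0.001]
ft_force: [0.1, -1.0, -0.8]
grip_width: 0.0301
grip_force: 20.0
```

Run:
```python
from h import *
for i in range(2):
    o=status.get_obs();print(o['position'],o['ft_force'],dpos([.5143,.0420,.062]).round(4))
    c=snap(('side','top')[i])
A=np.zeros((600,800,3),np.uint8)
for i,(n) in enumerate(('side','top')):
    c=load(n);u,v=w2px(c,o['position']);u,v=int(u)-33,int(v)-40;p=np.array(c['pixels'])[v:v+80,u:u+66]
    print(n,u,v);A[:480,400*i:400*i+396]=cv2.resize(p,None,fx=6,fy=6,interpolation=cv2.INTER_CUBIC)
cv2.imwrite('pics/g2.png',A[:480])
```

```text
[0.51516321 0.04181899 0.07287511] [ 0.06614375 -1.00644515 -0.78798481] [ 0.0009 -0.0001  0.0109]
[0.51553563 0.04161324 0.07327908] [ 0.91575627 -0.78676193 -0.8225457 ] [ 0.0013 -0.0001  0.0113]
side 281 227
top 262 211
```

View pics/g2.png

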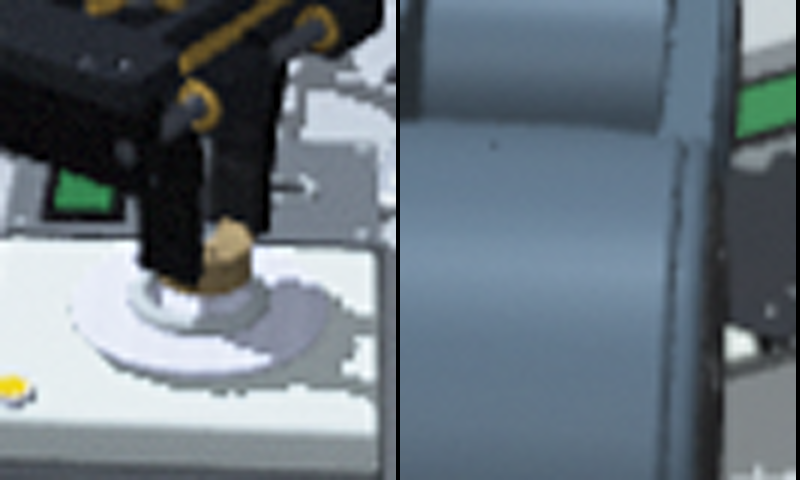

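Run:
```python
from h import *
c=load('side');o=status.get_obs();p=np.array(o['position']);Rm=R.from_quat(o['tool_rot']).as_matrix()
th=np.linspace(0,6.283,200)
def ext(ctr,r):
    q=np.array([w2px(c,ctr+np.array([r*np.cos(t),r*np.sin(t),0])) for t in th]);q=(q-[281,227]+.5)*6-.5
    return q.min(0).round(1),q.max(0).round(1)
print('weight',ext(p+[0,0,-.008],.016),ext(p+[0,0,.006],.016))
for ctr in([.5138,.0414],[.5149,.0445],[.5143,.042]): print('ring',ctr,ext(np.array(ctr+[.054]),.0245),ext(np.array(ctr+[.052]),.044))
im=np.array(c['pixels'])[227:307,281:347].astype(int)
print('row vals ring y~298/6=49:',im[49].sum(1).tolist());print(im[44].sum(1).tolist())
```

```text
weight (array([156.8, 242.4]), array([251.3, 290.8])) (array([157.2, 206.9]), array([252.4, 254.6]))
ring [0.5138, 0.0414] (array([137.2, 259.6]), array([281.2, 334.6])) (array([ 79.8, 236.3]), array([338.3, 371.6]))
ring [0.5149, 0.0445] (array([131.7, 263.5]), array([276.1, 339. ])) (array([ 74.1, 240.2]), array([333.3, 376.1]))
ring [0.5143, 0.042] (array([135.3, 260.2]), array([279.4, 335.4])) (array([ 77.9, 237. ]), array([336.5, 372.3]))
row vals ring y~298/6=49: [711, 706, 708, 706, 707, 706, 708, 707, 708, 710, 707, 700, 716, 717, 716, 714, 711, 709, 712, 714, 721, 676, 663, 654, 542, 444, 411, 709, 723, 675, 678, 542, 537, 402, 336, 322, 363, 376, 402, 446, 445, 416, 351, 347, 328, 417, 436, 434, 434, 438, 439, 430, 413, 421, 404, 544, 563, 699, 711, 707, 710, 707, 528, 292, 331, 360]
[721, 708, 706, 710, 707, 710, 709, 707, 707, 708, 709, 710, 707, 709, 718, 715, 715, 712, 713, 714, 720, 727, 710, 342, 94, 57, 44, 49, 47, 36, 40, 32, 32, 80, 219, 237, 220, 204, 198, 198, 187, 233, 705, 726, 716, 707, 711, 709, 711, 718, 707, 710, 708, 706, 705, 707, 707, 705, 707, 708, 711, 710, 500, 265, 322, 355]
```

The side view shows the weight's right edge at (252,265) and the pan disc spanning columns 72–333. That puts the weight over the ring within about 1 mm, so I'll descend gently.

Request:
arm_command(delta_rot=[[0, 0, 0], [0, 0, 0], [0, 0, 0], [0, 0, 0], [0, 0, 0]], delta_pos=[[0, 0, 0.003], [0, 0, 0.006], [0, 0, 0.009], [0, 0, 0.011], [0, 0, 0.011]], gripper=[0.6, 0.6, 0.6, 0.6, 0.6])

```text
time: 4.47
position: [0.5154, 0.0412, 0.0621]
tool_rot: [0.18, 0.984, -0.0, -0.0]
ft_force: [0.5, 0.4, -0.4]
grip_width: 0.0301
grip_force: 20.0
```

Request:
arm_command(delta_rot=[[0, 0, 0], [0, 0, 0], [0, 0, 0]], delta_pos=[[0, 0, 0.001], [0, 0, 0.002], [0, 0, 0.002]], gripper=[0.6, 0.6, 0.6])

```text
time: 4.72
position: [0.5158, 0.0412, 0.0616]
tool_rot: [0.18, 0.984, -0.0, 0.0]
ft_force: [-2.2, -0.3, 7.6]
grip_width: 0.0306
grip_force: 20.0
```

Contact is at z = 0.0616. With the 9.6 mm grasp height, the underside is at 0.052, so the weight is seated. I'll release and rise.

Request:
arm_command(delta_rot=[[0, 0, 0], [0, 0, 0], [0, 0, 0], [0, 0, 0], [0, 0, 0], [0, 0, 0], [0, 0, 0], [0, 0, 0], [0, 0, 0]], delta_pos=[[0, 0, -0.001], [0, 0, -0.001], [0, 0, -0.001], [0, 0, -0.001], [0, 0, -0.01], [0, 0, -0.03], [0, 0, -0.05], [0, 0, -0.06], [0, 0, -0.06]], gripper=[0.2, 0, -0.2, -0.3, -0.3, -0.3, -0.3, -0.3, -0.3])

```text
time: 5.47
position: [0.5176, 0.0411, 0.123]
tool_rot: [0.18, 0.984, 0.0, 0.003]
ft_force: [0.4, 0.1, 0.7]
grip_width: 0.0564
grip_force: 0.0
```

Run:
```python
from h import *
o=status.get_obs();print(o['position'],o['grip_width'],dpos([.577,.3078,.12]).round(4))
```

```text
[0.51757637 0.0410544  0.12299031] 0.05643307906313066 [0.0391 0.2705 0.0031]
```

Request:
arm_command(delta_rot=[[0, 0, 0], [0, 0, -5], [0, 0, -10], [0, 0, -15], [0, 0, -20], [0, 0, -25], [0, 0, -30], [0, 0, -35], [0, 0, -35], [0, 0, -35], [0, 0, -35]], delta_pos=[[0.004, 0.025, 0], [0.009, 0.06, 0], [0.014, 0.095, 0], [0.019, 0.13, 0], [0.024, 0.165, 0], [0.029, 0.2, 0], [0.034, 0.235, 0], [0.0385, 0.26, 0.015], [0.0385, 0.27, 0.04], [0.0385, 0.27, 0.06], [0.0385, 0.27, 0.06]], gripper=[-0.3, -0.3, -0.3, -0.3, -0.3, -0.3, -0.3, -0.3, -0.3, -0.3, -0.3])

```text
time: 6.38
position: [0.5716, 0.3071, 0.0552]
tool_rot: [-0.125, 0.992, -0.001, -0.005]
ft_force: [-0.6, -0.1, -0.8]
grip_width: 0.0564
grip_force: 0.0
```

Run:
```python
from h import *
o=status.get_obs();print(o['position'],o['grip_width'],dpos([.578,.3075,.006]).round(4))
print(R.from_quat(o['tool_rot']).as_matrix().round(3),o['q'])
```

```text
[0.57161128 0.3071017  0.05519333] 0.05635306838500175 [-0.0068 -0.0012  0.0491]
[[-0.969 -0.247 -0.009]
 [-0.247  0.969 -0.003]
 [ 0.01  -0.001 -1.   ]] [ 3.21124843e-01  7.71179164e-01  1.48043042e+00 -7.12596194e-05
  8.99999468e-01 -1.49945356e+00]
```

Request:
arm_command(delta_rot=[[0, 0, 0], [0, 0, 0], [0, 0, 0], [0, 0, 0]], delta_pos=[[-0.006, -0.001, 0.01], [-0.006, -0.001, 0.025], [-0.006, -0.001, 0.03], [-0.006, -0.001, 0.03]], gripper=[-0.3, -0.3, -0.3, -0.3])

```text
time: 6.72
position: [0.5813, 0.3069, 0.0296]
tool_rot: [-0.123, 0.992, -0.0, -0.001]
ft_force: [0.8, -0.2, 1.0]
grip_width: 0.0562
grip_force: 0.0
```

Run:
```python
from h import *
o=status.get_obs();print(o['position'],dpos([.578,.3075,.006]).round(4))
print(R.from_quat(o['tool_rot']).as_matrix().round(3))
```

```text
[0.5812835  0.30689488 0.02962342] [0.003  0.0014 0.0236]
[[-0.97  -0.244 -0.002]
 [-0.244  0.97  -0.001]
 [ 0.002 -0.    -1.   ]]
```

Request:
arm_command(delta_rot=[[0, 0, 0], [0, 0, 0], [0, 0, 0], [0, 0, 0], [0, 0, 0], [0, 0, 0], [0, 0, 0], [0, 0, 0], [0, 0, 0]], delta_pos=[[0.003, 0.001, 0.01], [0.003, 0.001, 0.02], [0.003, 0.001, 0.024], [0.003, 0.001, 0.024], [0.003, 0.001, 0.024], [0.003, 0.001, 0.024], [0.003, 0.001, 0.024], [0.003, 0.001, 0.024], [0.003, 0.001, 0.024]], gripper=[-0.3, -0.3, -0.3, -0.1, 0.1, 0.3, 0.6, 0.7, 0.7], grip_force=15)

```text
time: 7.47
position: [0.5788, 0.3082, 0.0069]
tool_rot: [-0.124, 0.992, 0.0, 0.0]
ft_force: [-0.9, 0.6, 0.3]
grip_width: 0.0245
grip_force: 0.4
```

Request:
arm_command(delta_rot=[[0, 0, 0], [0, 0, 0], [0, 0, 0], [0, 0, 0], [0, 0, 0], [0, 0, 0], [0, 0, 0]], delta_pos=[[0, 0, 0], [0, 0, 0], [0, 0, -0.02], [0, 0, -0.05], [0, 0, -0.085], [0, 0, -0.11], [0, 0, -0.11]], gripper=[0.7, 0.7, 0.7, 0.7, 0.7, 0.7, 0.7])

```text
time: 8.05
position: [0.5824, 0.3095, 0.1228]
tool_rot: [-0.124, 0.992, 0.001, 0.006]
ft_force: [0.9, 1.1, 0.2]
grip_width: 0.0233
grip_force: 15.0
```

Run:
```python
from h import *
o=status.get_obs();print(o['position'],o['grip_width'],o['grip_force'],dpos([.5157,.0412,.12]).round(4))
c=snap('side');c=snap('top');b=np.array(c['pixels']);print(w2px(c,[.5157,.0412,.066]))
cv2.imwrite('pics/g3.png',np.hstack([cv2.resize(b[215:295,262:328],None,fx=6,fy=6,interpolation=cv2.INTER_CUBIC),cv2.resize(np.array(load('side')['pixels'])[227:307,281:347],None,fx=6,fy=6,interpolation=cv2.INTER_CUBIC)]))
```

```text
[0.58235299 0.30945195 0.1227698 ] 0.023274383668713258 14.993390252329846 [ 0.1306 -0.2436  0.001 ]
(np.float64(295.7135532068049), np.float64(252.26087257667155))
```

View pics/g3.png

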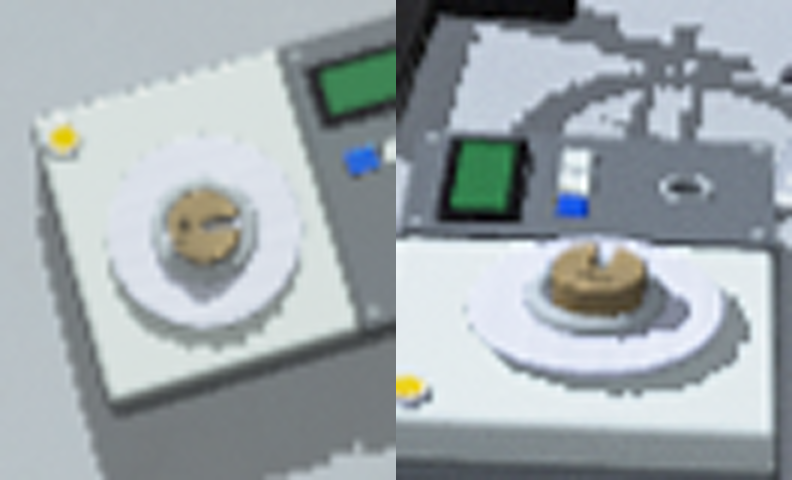

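The large weight is seated flat in the ring, centred at (203,227) in the crop, which agrees with the TCP record. Next I'll carry the small one over.

Request:
arm_command(delta_rot=[[0, 0, 0], [0, 0, 0], [0, 0, 0], [0, 0, 0], [0, 0, 0], [0, 0, 0], [0, 0, 0], [0, 0, 0], [0, 0, 0], [0, 0, 0], [0, 0, 0], [0, 0, 0]], delta_pos=[[0.01, -0.02, 0], [0.026, -0.05, 0], [0.042, -0.08, 0], [0.06, -0.112, 0], [0.077, -0.144, 0], [0.094, -0.176, 0], [0.11, -0.206, 0], [0.124, -0.232, 0], [0.1306, -0.2436, 0], [0.1306, -0.2436, 0.01], [0.1306, -0.2436, 0.02], [0.1306, -0.2436, 0.02]], gripper=[0.7, 0.7, 0.7, 0.7, 0.7, 0.7, 0.7, 0.7, 0.7, 0.7, 0.7, 0.7])

```text
time: 9.15
position: [0.5096, 0.0406, 0.0936]
tool_rot: [-0.124, 0.992, 0.001, -0.003]
ft_force: [0.5, 0.3, -0.9]
grip_width: 0.0231
grip_force: 15.0
```

Run:
```python
from h import *
c=snap('side')
o=status.get_obs();print(o['position'],o['grip_width'],o['grip_force'],dpos([.5157,.0412,.084]).round(4))
print(R.from_quat(o['tool_rot']).as_matrix().round(3))
```

```text
[0.51012226 0.04088847 0.09438029] 0.023267240435778082 14.993530883884887 [-0.0055 -0.0011  0.0104]
[[-0.969 -0.246 -0.005]
 [-0.246  0.969  0.001]
 [ 0.005  0.002 -1.   ]]
```

Request:
arm_command(delta_rot=[[0, 0, 0], [0, 0, 0], [0, 0, 0], [0, 0, 0], [0, 0, 0], [0, 0, 0]], delta_pos=[[-0.004, -0.001, 0], [-0.004, -0.001, 0.005], [-0.004, -0.001, 0.01], [-0.004, -0.001, 0.01], [-0.004, -0.001, 0.01], [-0.004, -0.001, 0.01]], gripper=[0.7, 0.7, 0.7, 0.7, 0.7, 0.7])

```text
time: 9.7
position: [0.5158, 0.0401, 0.0865]
tool_rot: [-0.124, 0.992, -0.0, -0.0]
ft_force: [0.5, 0.4, -0.6]
grip_width: 0.023
grip_force: 15.0
```

Run:
```python
from h import *
c=snap('side');o=status.get_obs();p=np.array(o['position']);print(p,dpos([.5157,.0412,.0735]).round(4))
th=np.linspace(0,6.283,200)
q=np.array([w2px(c,p+np.array([.0125*np.cos(t),.0125*np.sin(t),-.007])) for t in th]);q=(q-[281,227]+.5)*6-.5
print(q.min(0),q.max(0))
cv2.imwrite('pics/g4.png',cv2.resize(np.array(c['pixels'])[227:307,281:347],None,fx=6,fy=6,interpolation=cv2.INTER_CUBIC))
```

```text
[0.51586593 0.03996848 0.08666693] [-0.0001  0.0012  0.0132]
[168.64825369 209.6512761 ] [242.85678464 246.79902581]
```

View pics/g4.png

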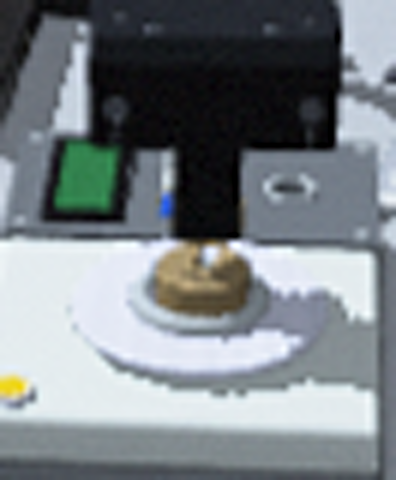

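The finger hides the small weight except a sliver at about (242,215), which matches the predicted rim at column 243. Lowering.

Request:
arm_command(delta_rot=[[0, 0, 0], [0, 0, 0], [0, 0, 0], [0, 0, 0], [0, 0, 0]], delta_pos=[[0, 0.001, 0.004], [0, 0.001, 0.008], [0, 0.001, 0.011], [0, 0.001, 0.012], [0, 0.001, 0.012]], gripper=[0.7, 0.7, 0.7, 0.7, 0.7])

```text
time: 10.17
position: [0.5153, 0.0408, 0.0741]
tool_rot: [-0.124, 0.992, 0.0, -0.0]
ft_force: [0.4, -0.4, -0.4]
grip_width: 0.0232
grip_force: 15.0
```

Request:
arm_command(delta_rot=[[0, 0, 0], [0, 0, 0], [0, 0, 0]], delta_pos=[[0, 0, 0.001], [0, 0, 0.0015], [0, 0, 0.0015]], gripper=[0.7, 0.7, 0.7])

```text
time: 10.42
position: [0.5156, 0.0408, 0.073]
tool_rot: [-0.124, 0.992, 0.0, -0.0]
ft_force: [1.0, 0.5, -0.9]
grip_width: 0.0235
grip_force: 15.0
```

Request:
arm_command(delta_rot=[[0, 0, 0], [0, 0, 0], [0, 0, 0]], delta_pos=[[0, 0, 0.001], [0, 0, 0.001], [0, 0, 0.001]], gripper=[0.7, 0.7, 0.7])

```text
time: 10.67
position: [0.5157, 0.0408, 0.0728]
tool_rot: [-0.124, 0.992, -0.0, 0.0]
ft_force: [-1.0, -0.2, 4.8]
grip_width: 0.0235
grip_force: 15.0
```

Request:
arm_command(delta_rot=[[0, 0, 0], [0, 0, 0], [0, 0, 0], [0, 0, 0], [0, 0, 0], [0, 0, 0], [0, 0, 0], [0, 0, 0], [0, 0, 0], [0, 0, 0]], delta_pos=[[0, 0, -0.001], [0, 0, -0.001], [0, 0, -0.001], [0, 0, -0.001], [0, 0, -0.01], [0, 0, -0.035], [0, 0, -0.07], [0, 0, -0.11], [0, 0, -0.15], [0, 0, -0.15]], gripper=[0.4, 0.2, 0, -0.2, -0.3, -0.3, -0.3, -0.3, -0.3, -0.3])

```text
time: 11.5
position: [0.5206, 0.0403, 0.2301]
tool_rot: [-0.124, 0.992, -0.002, 0.008]
ft_force: [1.4, 0.3, -0.0]
grip_width: 0.0561
grip_force: 0.0
```

Run:
```python
from h import *
o=status.get_obs();print(o['position'],o['grip_width'],dpos([.4455,-.2945,.225]).round(4))
print(R.from_quat(o['tool_rot']).as_matrix().round(3),o['q'])
```

```text
[0.52058994 0.04030942 0.23009087] 0.05610358702100586 [ 0.1552 -0.306   0.0046]
[[-0.969 -0.246  0.016]
 [-0.246  0.969 -0.002]
 [-0.015 -0.006 -1.   ]] [-1.36919462e-01  3.73323487e-01  1.69148357e+00 -4.29063494e-05
  1.06041833e+00 -1.95620104e+00]
```

Request:
arm_command(delta_rot=[[0, 0, 2], [0, 0, 5], [0, 0, 9], [0, 0, 13], [0, 0, 17], [0, 0, 21], [0, 0, 25], [0, 0, 28], [0, 0, 28.5], [0, 0, 28.5], [0, 0, 28.5], [0, 0, 28.5]], delta_pos=[[0.008, -0.016, 0], [0.022, -0.044, 0], [0.038, -0.075, 0], [0.054, -0.107, 0], [0.07, -0.139, 0], [0.087, -0.171, 0], [0.103, -0.203, 0], [0.12, -0.236, 0], [0.136, -0.268, 0], [0.15, -0.294, 0], [0.155, -0.306, 0], [0.155, -0.306, 0]], gripper=[-0.3, -0.3, -0.3, -0.3, -0.3, -0.3, -0.3, -0.3, -0.3, -0.3, -0.3, -0.3])

```text
time: 12.5
position: [0.4403, -0.2969, 0.2223]
tool_rot: [0.126, 0.992, -0.001, 0.001]
ft_force: [0.2, 0.8, -0.0]
grip_width: 0.0567
grip_force: 0.0
```

Run:
```python
from h import *
c=snap('side');c=snap('top')
b=np.array(c['pixels']);s=np.array(load('side')['pixels'])
cv2.imwrite('pics/g5.png',np.hstack([cv2.resize(b[215:295,262:328],None,fx=6,fy=6,interpolation=cv2.INTER_CUBIC),cv2.resize(s[130:250,320:420],(400,480),interpolation=cv2.INTER_CUBIC)]))
o=status.get_obs();print(o['position'],o['grip_width'],dpos([.4455,-.2945,.131]).round(4))
print(R.from_quat(o['tool_rot']).as_matrix().round(3),o['q'])
print(w2px(c,[.5157,.0412,.078]),w2px(c,[.5157,.0412,.066]))
print(w2px(load('side'),[.4455,-.2945,.192]))
```

```text
[ 0.44023062 -0.2929002   0.2219253 ] 0.05699328761932764 [-0.0056 -0.0004  0.0909]
[[-0.969  0.248 -0.   ]
 [ 0.248  0.969  0.002]
 [ 0.001  0.002 -1.   ]] [-7.99089308e-01  3.99766737e-01  1.67285534e+00  9.91996875e-04
  1.07042829e+00 -2.12013380e+00]
(np.float64(295.48521294443077), np.float64(251.37025874400553)) (np.float64(295.7135532068049), np.float64(252.26087257667155))
(np.float64(375.0445669715997), np.float64(164.1144805511677))
```

View pics/g5.png

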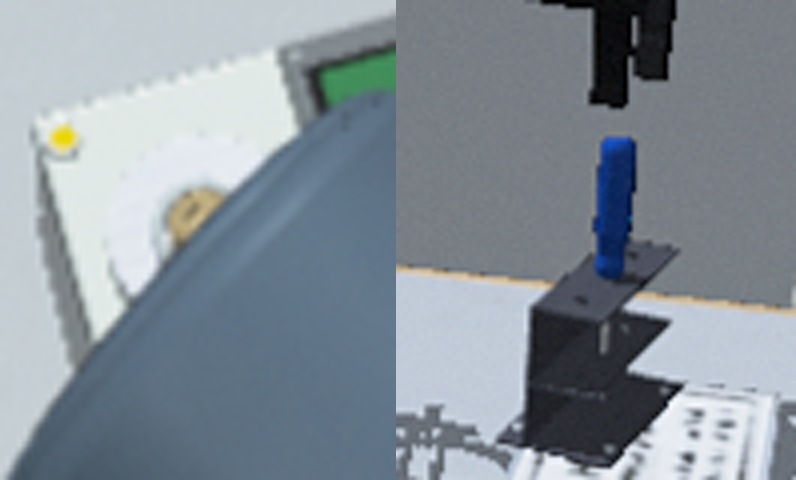

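The stack looks in place at (195,210), and the handle top at crop (620,140) matches the prediction. Descending to the handle.

Request:
arm_command(delta_rot=[[0, 0, 0], [0, 0, 0], [0, 0, 0], [0, 0, 0]], delta_pos=[[-0.004, -0.001, 0.01], [-0.004, -0.001, 0.02], [-0.004, -0.001, 0.022], [-0.004, -0.001, 0.022]], gripper=[-0.3, -0.3, -0.3, -0.3])

```text
time: 12.93
position: [0.4436, -0.2938, 0.1985]
tool_rot: [0.123, 0.992, 0.001, -0.002]
ft_force: [-0.3, -0.1, -0.8]
grip_width: 0.0564
grip_force: 0.0
```

Run:
```python
from h import *
o=status.get_obs();print(o['position'],o['grip_width'],dpos([.4455,-.2945,.131]).round(4))
```

```text
[ 0.4436439  -0.29380751  0.19849132] 0.05643526152942226 [-0.0022 -0.0004  0.0675]
```

Request:
arm_command(delta_rot=[[0, 0, 0], [0, 0, 0], [0, 0, 0], [0, 0, 0], [0, 0, 0], [0, 0, 0], [0, 0, 0], [0, 0, 0], [0, 0, 0], [0, 0, 0], [0, 0, 0], [0, 0, 0]], delta_pos=[[-0.001, 0, 0.02], [-0.002, 0, 0.042], [-0.002, 0, 0.06], [-0.002, 0, 0.067], [-0.002, 0, 0.067], [-0.002, 0, 0.067], [-0.002, 0, 0.067], [-0.002, 0, 0.067], [-0.002, 0, 0.067], [-0.002, 0, 0.067], [-0.002, 0, 0.067], [-0.002, 0, 0.067]], gripper=[-0.3, -0.3, -0.3, -0.2, -0.1, 0, 0.1, 0.25, 0.4, 0.6, 0.7, 0.7], grip_force=40)

```text
time: 13.93
position: [0.4463, -0.2966, 0.1337]
tool_rot: [0.124, 0.992, -0.0, 0.0]
ft_force: [-0.3, 0.9, 3.8]
grip_width: 0.0237
grip_force: 40.0
```

Request:
arm_command(delta_rot=[[0, 0, 0], [0, 0, 0], [0, 0, 0], [0, 0, 0], [0, 0, 0], [0, 0, 0], [0, 0, 0], [0, 0, 0]], delta_pos=[[0, 0, -0.008], [0, 0, -0.025], [0, 0, -0.045], [0, 0, -0.065], [0, 0, -0.085], [0, 0, -0.105], [0, 0, -0.115], [0, 0, -0.115]], gripper=[0.7, 0.7, 0.7, 0.7, 0.7, 0.7, 0.7, 0.7])

```text
time: 14.6
position: [0.4471, -0.2974, 0.2506]
tool_rot: [0.124, 0.992, -0.002, 0.002]
ft_force: [2.0, -1.1, -0.4]
grip_width: 0.0237
grip_force: 40.0
```

Run:
```python
from h import *
o=status.get_obs();print(o['position'],o['grip_width'],o['ft_force'],dpos([.505,-.0577,.245]).round(4),o['q'])
```

```text
[ 0.44711113 -0.29736749  0.25062752] 0.023735379296429146 [ 1.99694434 -1.06554925 -0.43682667] [0.003  0.2466 0.0049] [-7.95097830e-01  3.72718517e-01  1.62400786e+00 -5.10238515e-05
  1.13932173e+00 -2.11662458e+00]
```

Request:
arm_command(delta_rot=[[0, 0, 0], [0, 0, 0], [0, 0, 0], [0, 0, 0], [0, 0, 0], [0, 0, 0], [0, 0, 0], [0, 0, 0], [0, 0, 0], [0, 0, 0], [0, 0, 0], [0, 0, 0]], delta_pos=[[0, 0.01, 0], [0, 0.03, 0], [0.001, 0.055, 0], [0.001, 0.085, 0], [0.002, 0.115, 0], [0.002, 0.145, 0], [0.002, 0.175, 0], [0.003, 0.205, 0], [0.003, 0.23, 0], [0.003, 0.243, 0.01], [0.003, 0.2466, 0.02], [0.003, 0.2466, 0.02]], gripper=[0.7, 0.7, 0.7, 0.7, 0.7, 0.7, 0.7, 0.7, 0.7, 0.7, 0.7, 0.7])

```text
time: 15.6
position: [0.5015, -0.0545, 0.2249]
tool_rot: [0.123, 0.992, 0.001, -0.004]
ft_force: [-1.2, -0.6, -1.1]
grip_width: 0.0238
grip_force: 40.0
```

Request:
arm_command(delta_rot=[[0, 0, 0], [0, 0, 0], [0, 0, 0], [0, 0, 0], [0, 0, 0], [0, 0, 0]], delta_pos=[[0, 0, 0.01], [0, 0, 0.025], [0, 0, 0.04], [0, 0, 0.04], [0, 0, 0.04], [0, 0, 0.04]], gripper=[0.7, 0.7, 0.7, 0.7, 0.7, 0.7])

```text
time: 16.1
position: [0.5041, -0.0574, 0.1882]
tool_rot: [0.125, 0.992, -0.0, -0.0]
ft_force: [0.4, -0.7, -0.8]
grip_width: 0.0241
grip_force: 40.0
```

Run:
```python
from h import *
c=snap('side');t=snap('top')
o=status.get_obs();p=np.array(o['position']);print(p,o['grip_width'],o['ft_force'],dpos([.505,-.0577,p[2]]).round(4))
ax=R.from_quat(o['tool_rot']).as_matrix()[:,2]
tip=p+ax*.1197;print('tip',tip,'side px',w2px(c,tip),'hole',w2px(c,[.505,-.0577,.044]),'top px',w2px(t,tip))
u,v=map(int,w2px(c,[.505,-.0577,.06]));u-=40;v-=40;print(u,v)
cv2.imwrite('pics/g6.png',cv2.resize(np.array(c['pixels'])[v:v+70,u:u+80],None,fx=8,fy=8,interpolation=cv2.INTER_CUBIC))
```

```text
[ 0.50450615 -0.0572103   0.188804  ] 0.023865075213579497 [ 0.57538122 -1.19699757 -1.24837385] [-0.0006 -0.0004  0.    ]
tip [ 0.50467869 -0.0572852   0.06910414] side px (np.float64(330.148211670447), np.float64(248.1000703786612)) hole (np.float64(329.6698610864993), np.float64(257.9655190213293)) top px (np.float64(333.0765173968699), np.float64(252.68897005551096))
289 211
```

View pics/g6.png

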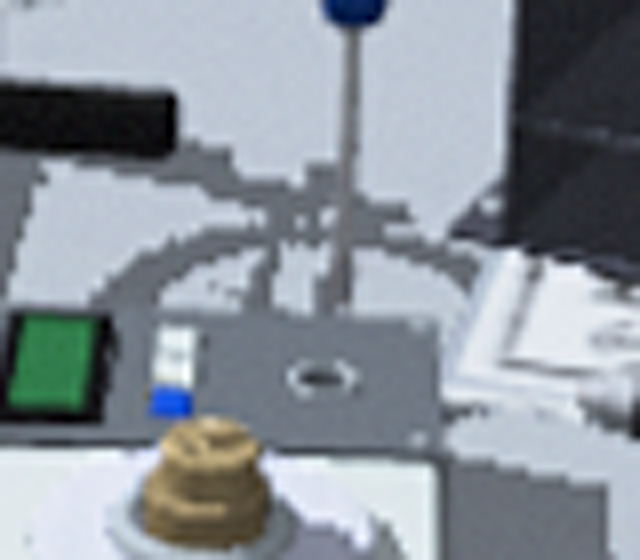

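The side view shows the stack flat and centred at (208,480), the blade tip at about (341,305) and the hole at (322,376). The tip looks about 4 mm too far right (-x), so I'll check that against the predicted shaft line.

Run:
```python
from h import *
c=load('side');t=load('top');o=status.get_obs();p=np.array(o['position'])
for z in(.155,.12,.09,.069): print(z,np.round((np.array(w2px(c,[p[0],p[1],z]))-[289,211]+.5)*8-.5,1))
def side(u,v,z): return px2w(c,*cp(u,v,8,289,211),z)
print('hole side',side(322,376,.044))
im=np.array(c['pixels'])[211:262,289:369].astype(int).sum(2)
for r in(8,14,20,26,30,33,35,36,37,38,39,40): print(r,im[r,36:50].tolist())
u,v=map(int,w2px(t,[.505,-.0577,.044]));print(np.array(t['pixels'])[v-4:v+5,u-5:u+6,2].tolist())
```

```text
0.155 [344.1  14.3]
0.12 [339.6 133.5]
0.09 [335.8 232.8]
0.069 [333.2 300.8]
hole side [ 0.5072274  -0.05898587  0.044     ]
8 [606, 600, 599, 603, 602, 612, 577, 398, 350, 569, 610, 600, 596, 603]
14 [602, 602, 597, 603, 605, 613, 531, 375, 405, 577, 609, 602, 600, 612]
20 [601, 605, 486, 443, 445, 458, 406, 339, 479, 588, 609, 597, 599, 600]
26 [331, 330, 329, 325, 510, 562, 401, 328, 332, 332, 320, 324, 315, 319]
30 [373, 501, 372, 303, 499, 438, 341, 330, 321, 319, 311, 315, 317, 329]
33 [603, 603, 604, 613, 627, 403, 294, 275, 482, 583, 598, 598, 608, 609]
35 [602, 612, 612, 408, 317, 307, 297, 268, 535, 608, 603, 602, 600, 597]
36 [613, 607, 619, 414, 327, 315, 303, 255, 562, 613, 607, 598, 601, 603]
37 [615, 604, 618, 414, 322, 311, 312, 316, 566, 608, 603, 602, 608, 603]
38 [553, 581, 624, 422, 315, 319, 453, 436, 580, 623, 617, 617, 615, 609]
39 [421, 435, 469, 382, 340, 345, 415, 408, 481, 507, 500, 505, 506, 500]
40 [354, 352, 356, 361, 366, 365, 356, 353, 376, 379, 380, 374, 381, 376]
[[86, 88, 86, 86, 86, 84, 80, 68, 62, 59, 47], [89, 89, 86, 85, 86, 85, 84, 84, 84, 81, 66], [88, 86, 86, 85, 85, 85, 85, 85, 85, 84, 83], [87, 87, 86, 85, 86, 86, 83, 85, 85, 83, 84], [88, 86, 86, 85, 85, 85, 85, 84, 84, 84, 84], [88, 86, 86, 86, 86, 86, 84, 85, 84, 84, 84], [88, 87, 87, 85, 86, 84, 86, 85, 84, 83, 85], [88, 88, 87, 85, 86, 85, 85, 85, 84, 85, 85], [86, 86, 86, 86, 85, 85, 84, 85, 84, 83, 84]]
```

Request:
arm_command(delta_rot=[[0, 0, 0], [0, 0, 0], [0, 0, 0], [0, 0, 0], [0, 0, 0]], delta_pos=[[-0.0025, 0.0002, 0], [-0.0046, 0.0003, 0.005], [-0.0046, 0.0003, 0.012], [-0.0046, 0.0003, 0.014], [-0.0046, 0.0003, 0.014]], gripper=[0.7, 0.7, 0.7, 0.7, 0.7])

```text
time: 16.62
position: [0.5078, -0.0572, 0.1731]
tool_rot: [0.124, 0.992, 0.0, -0.001]
ft_force: [0.3, 0.5, -0.9]
grip_width: 0.0235
grip_force: 40.0
```

Run:
```python
from h import *
c=snap('side');o=status.get_obs();p=np.array(o['position']);print(p,dpos([.509,-.058,.16]).round(4),o['grip_width'],'tip',p[2]-.1197)
ref=np.array(w2px(c,[.509,-.058,.044]))
for z in(.1,.08,.06,.054): print(z,np.array(w2px(c,[p[0],p[1],z])).round(1))
im=np.array(c['pixels']).astype(int).sum(2)
for r in range(236,264): print(r,im[r,320:342].tolist())
```

```text
[ 0.5079859  -0.05724256  0.1733983 ] [-0.0012 -0.0005  0.0134] 0.02374138948993277 tip 0.053698296359537184
0.1 [329.1 235.4]
0.08 [328.8 243.5]
0.06 [328.5 251.6]
0.054 [328.5 253.9]
236 [319, 323, 326, 332, 334, 337, 328, 331, 325, 398, 359, 296, 315, 327, 313, 437, 457, 456, 455, 446, 575, 607]
237 [537, 544, 388, 336, 331, 328, 328, 322, 320, 435, 375, 295, 317, 334, 325, 321, 328, 321, 316, 303, 577, 606]
238 [499, 605, 428, 315, 333, 337, 518, 401, 327, 455, 383, 283, 327, 336, 332, 327, 328, 331, 319, 294, 403, 579]
239 [362, 446, 369, 326, 335, 326, 444, 362, 322, 423, 367, 256, 308, 330, 332, 335, 327, 510, 559, 550, 534, 605]
240 [323, 321, 324, 330, 320, 323, 318, 309, 328, 389, 366, 282, 317, 327, 338, 332, 327, 438, 473, 465, 468, 456]
241 [322, 311, 320, 320, 517, 379, 509, 386, 312, 384, 362, 308, 312, 314, 319, 311, 319, 316, 317, 320, 315, 314]
242 [534, 544, 382, 307, 581, 555, 606, 558, 543, 440, 356, 296, 499, 543, 534, 538, 536, 383, 322, 314, 320, 322]
243 [627, 504, 355, 307, 574, 618, 609, 610, 629, 448, 349, 289, 576, 627, 614, 606, 613, 556, 534, 547, 376, 
[... 1604 characters left out ...]
 364, 366]
258 [361, 363, 369, 364, 358, 579, 358, 158, 162, 194, 210, 293, 542, 434, 366, 368, 375, 368, 369, 367, 364, 364]
259 [359, 365, 376, 364, 356, 437, 507, 484, 361, 331, 335, 364, 439, 302, 242, 252, 253, 257, 350, 378, 375, 375]
260 [363, 364, 366, 368, 359, 350, 449, 461, 375, 373, 368, 371, 378, 322, 316, 305, 309, 297, 267, 246, 260, 249]
261 [369, 370, 366, 362, 361, 364, 360, 351, 350, 356, 361, 356, 360, 366, 372, 371, 371, 369, 324, 311, 310, 311]
262 [360, 362, 369, 369, 365, 373, 363, 369, 368, 367, 363, 358, 364, 369, 366, 365, 362, 365, 366, 365, 374, 374]
263 [357, 356, 362, 367, 359, 367, 357, 369, 371, 362, 367, 371, 363, 367, 366, 364, 368, 369, 368, 366, 374, 367]
```

The blade is at column 329.7 and the hole centre at 328.8, so +1.8 mm in x is needed. I'll correct that and enter the hole.

Request:
arm_command(delta_rot=[[0, 0, 0], [0, 0, 0], [0, 0, 0], [0, 0, 0], [0, 0, 0], [0, 0, 0], [0, 0, 0], [0, 0, 0]], delta_pos=[[-0.0019, -0.0004, 0], [-0.0019, -0.0004, 0], [-0.0019, -0.0004, 0.003], [-0.0019, -0.0004, 0.006], [-0.0019, -0.0004, 0.009], [-0.0019, -0.0004, 0.012], [-0.0019, -0.0004, 0.014], [-0.0019, -0.0004, 0.014]], gripper=[0.7, 0.7, 0.7, 0.7, 0.7, 0.7, 0.7, 0.7])

```text
time: 17.33
position: [0.5098, -0.0582, 0.1594]
tool_rot: [0.124, 0.992, 0.0, -0.001]
ft_force: [-0.7, 0.2, -1.3]
grip_width: 0.0235
grip_force: 40.0
```

Request:
arm_command(delta_rot=[[0, 0, 0], [0, 0, 0], [0, 0, 0], [0, 0, 0]], delta_pos=[[0, 0, 0.003], [0, 0, 0.006], [0, 0, 0.007], [0, 0, 0.007]], gripper=[0.7, 0.7, 0.7, 0.7])

```text
time: 17.67
position: [0.51, -0.0582, 0.1527]
tool_rot: [0.124, 0.992, 0.0, -0.0]
ft_force: [0.8, 0.8, -1.6]
grip_width: 0.0233
grip_force: 40.0
```

Request:
arm_command(delta_rot=[[0, 0, 0], [0, 0, 0], [0, 0, 0], [0, 0, 0]], delta_pos=[[0, 0, 0.001], [0, 0, 0.002], [0, 0, 0.003], [0, 0, 0.003]], gripper=[0.7, 0.7, 0.7, 0.7])

```text
time: 18.0
position: [0.5103, -0.0583, 0.15]
tool_rot: [0.124, 0.992, -0.0, 0.0]
ft_force: [-0.5, 0.4, -0.9]
grip_width: 0.0238
grip_force: 40.0
```

Request:
arm_command(delta_rot=[[0, 0, 0], [0, 0, 0], [0, 0, 0], [0, 0, 0]], delta_pos=[[0, 0, 0.001], [0, 0, 0.002], [0, 0, 0.002], [0, 0, 0.002]], gripper=[0.7, 0.7, 0.7, 0.7])

```text
time: 18.33
position: [0.5104, -0.0583, 0.1483]
tool_rot: [0.124, 0.992, -0.0, 0.0]
ft_force: [-0.2, -0.2, 1.2]
grip_width: 0.0237
grip_force: 40.0
```

Request:
arm_command(delta_rot=[[0, 0, 0], [0, 0, 0], [0, 0, 0], [0, 0, 0]], delta_pos=[[0, 0, 0.001], [0, 0, 0.002], [0, 0, 0.002], [0, 0, 0.002]], gripper=[0.7, 0.7, 0.7, 0.7])

```text
time: 18.67
position: [0.5104, -0.0584, 0.1462]
tool_rot: [0.124, 0.992, -0.0, 0.0]
ft_force: [-0.8, 0.9, 3.2]
grip_width: 0.0235
grip_force: 40.0
```

Request:
arm_command(delta_rot=[[0, 0, 0], [0, 0, 0], [0, 0, 0], [0, 0, 0]], delta_pos=[[0, 0, 0.0005], [0, 0, 0.001], [0, 0, 0.0015], [0, 0, 0.0015]], gripper=[0.7, 0.7, 0.7, 0.7])

```text
time: 19.0
position: [0.5105, -0.0584, 0.1453]
tool_rot: [0.124, 0.992, -0.0, 0.0]
ft_force: [-0.3, 0.9, 8.4]
grip_width: 0.0242
grip_force: 40.0
```

The stop is reached at about 9 N. Now I'll hold it.

Request:
arm_command(delta_rot=[[0, 0, 0], [0, 0, 0], [0, 0, 0], [0, 0, 0], [0, 0, 0], [0, 0, 0], [0, 0, 0], [0, 0, 0], [0, 0, 0], [0, 0, 0], [0, 0, 0], [0, 0, 0]], delta_pos=[[0, 0, 0.0003], [0, 0, 0.0003], [0, 0, 0.0003], [0, 0, 0.0003], [0, 0, 0.0003], [0, 0, 0.0003], [0, 0, 0.0003], [0, 0, 0.0003], [0, 0, 0.0003], [0, 0, 0.0003], [0, 0, 0.0003], [0, 0, 0.0003]], gripper=[0.7, 0.7, 0.7, 0.7, 0.7, 0.7, 0.7, 0.7, 0.7, 0.7, 0.7, 0.7])

```text
time: 20.0
position: [0.5105, -0.0584, 0.1452]
tool_rot: [0.124, 0.992, -0.0, 0.0]
ft_force: [-1.4, -0.3, 9.8]
grip_width: 0.0241
grip_force: 40.0
```

Request:
arm_command(delta_rot=[[0, 0, 0], [0, 0, 0], [0, 0, 0], [0, 0, 0], [0, 0, 0], [0, 0, 0], [0, 0, 0], [0, 0, 0], [0, 0, 0], [0, 0, 0], [0, 0, 0], [0, 0, 0]], delta_pos=[[0, 0, 0], [0, 0, 0], [0, 0, 0], [0, 0, 0], [0, 0, 0], [0, 0, 0], [0, 0, 0], [0, 0, 0], [0, 0, 0], [0, 0, 0], [0, 0, 0], [0, 0, 0]], gripper=[0.7, 0.7, 0.7, 0.7, 0.7, 0.7, 0.7, 0.7, 0.7, 0.7, 0.7, 0.7])

```text
time: 21.0
position: [0.5105, -0.0584, 0.1452]
tool_rot: [0.124, 0.992, -0.0, 0.0]
ft_force: [-1.4, 0.1, 9.3]
grip_width: 0.0237
grip_force: 40.0
```

Request:
arm_command(delta_rot=[[0, 0, 0], [0, 0, 0], [0, 0, 0], [0, 0, 0], [0, 0, 0], [0, 0, 0], [0, 0, 0], [0, 0, 0], [0, 0, 0], [0, 0, 0], [0, 0, 0], [0, 0, 0]], delta_pos=[[0, 0, 0], [0, 0, 0], [0, 0, 0], [0, 0, 0], [0, 0, 0], [0, 0, 0], [0, 0, 0], [0, 0, 0], [0, 0, 0], [0, 0, 0], [0, 0, 0], [0, 0, 0]], gripper=[0.7, 0.7, 0.7, 0.7, 0.7, 0.7, 0.7, 0.7, 0.7, 0.7, 0.7, 0.7])

```text
time: 22.0
position: [0.5105, -0.0584, 0.1452]
tool_rot: [0.124, 0.992, -0.0, 0.0]
ft_force: [-1.1, 1.5, 9.5]
grip_width: 0.0234
grip_force: 40.0
```

Request:
arm_command(delta_rot=[[0, 0, 0], [0, 0, 0], [0, 0, 0], [0, 0, 0], [0, 0, 0], [0, 0, 0], [0, 0, 0], [0, 0, 0], [0, 0, 0], [0, 0, 0], [0, 0, 0], [0, 0, 0]], delta_pos=[[0, 0, 0], [0, 0, 0], [0, 0, 0], [0, 0, 0], [0, 0, 0], [0, 0, 0], [0, 0, 0], [0, 0, 0], [0, 0, 0], [0, 0, 0], [0, 0, 0], [0, 0, 0]], gripper=[0.7, 0.7, 0.7, 0.7, 0.7, 0.7, 0.7, 0.7, 0.7, 0.7, 0.7, 0.7])

```text
time: 23.0
position: [0.5105, -0.0584, 0.1452]
tool_rot: [0.124, 0.992, -0.0, 0.0]
ft_force: [-0.9, -0.5, 9.9]
grip_width: 0.0236
grip_force: 40.0
```

```bash
python3 -c "
from rig import robot
print(robot.hand_in())"
```

```text
the job is handed in; nothing more can be done
None
```

I handed the job in at about 23 s: the large weight is seated in the recess with the small one stacked on it, and the screwdriver, still in the gripper, had held the button at its stop for about 4 s at roughly 10 N (full travel judged from force and position).

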